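# Swap three round-bottom flasks into their own heating blocks

### The arm

A 7-joint arm with a two-finger parallel gripper is mounted at the origin on a cart in front of the work surface, level with it; the furniture and walls round the work are solid. World frame = base frame: x ahead of the robot, y to its left, z up, the work surface at z = 0. Lengths are in mm, angles in rad, forces in N, time in s.
With the tool pointing down it reaches from about 425 to 875 mm from the base axis. Payload 9.9 kg.
Tool frame: the origin (TCP) lies on the centre line of the jaws, within the pads' length; the fingertips stand 8 mm ahead of it and the grasp point (between the pads) lies 11 mm behind it; z points along the fingers, x is the direction in which the jaws open and shut, and the axes are right-handed (so a half turn about z gives the same grasp; the last joint's range is limited). The gripper opens to 85 mm and grips with 20 to 120 N. Pads are 22 mm wide; open, the fingers measure 114 mm over their backs; the gripper's body (76 mm by 85 mm) begins 54 mm behind the grasp point. The pads swing forward as they close: fully open they stand 13 mm farther back than shut.
Start: joints at [1.077, 0.576, 0.025, 1.437, -0.015, 1.129, -0.057], TCP at [268.942, -619.112, 239.289] pointing down, gripper open.
Joint ranges: [-2.76, 2.76], [-0.34, 2.15], [-1.52, 1.57], [0.19, 2.46], [-1.09, 4.23], [0.17, 1.99], [-2.82, 2.82]. Speed limits (rad/s): [2.22, 2.22, 3.01, 3.01, 3.14, 3.14, 3.14].

### API

Orientations are given as a unit quaternion [w, x, y, z].
In Python, from bench import manip gives the robot as it stands.
- The arm moves only by the tool arm_command, never from a script. Its argument "targets" is a list of rows, each a list of 5 numbers: the gripper command: -1 is fully open, 1 is shut, values between are in proportion, then the shift along the tool's x, y, z in m, then the turn about the tool's z in rad. In form: [[fingers, dx, dy, dz, roll], ...]. A call has 1 to 20 rows; each row is the pose to reach, as a shift and turn from the pose measured when the call began, along the tool's axes at that moment; what a row does not reach only later rows make up. A row lasts 1/8 s, in which the tool goes at most 62.5 mm and 10.7 degrees, less where a joint would pass 70% of its speed; a pose out of reach is approached as far as the arm can. A call with a gripper value outside its range is refused whole. The fingers move at their own pace and stop on an object; the grip force is fixed at half the most. Time passes only in rows, so rows that repeat a pose let the fingers close. It gives the time, the measured TCP pose, the force and the opening at its end, in the units of the state.
- manip.read_state(): the state, without advancing time (a new reading comes with each control period).
- manip.get_image(name): name is "scene" or "top"; returns a dict with "image" (384x512x3 uint8, blue, green, red), "z_map" (384x512 float32, mm along the optical axis (not along the pixel's ray), 0 where there is no reading), "fx", "fy", "cx", "cy" (pixels), "pose" (4x4, takes a point from camera to world coordinates). Camera axes: x right, y down, z forward; pixel columns grow to the right and rows downward; lengths in mm; the calibration is good to about 2 mm. A picture is of the moment at which its call begins.
- manip.job_done(): hands the job in, once; it reports no verdict.
Trained networks look in the newest picture that a camera, given by its name, has taken for a name from the list of things; names that differ only in an ending like _2 or _b are one class to them, and where a whole thing is asked for, a point or a joint stands for the part that bears it (a point fixed in the world has none). Each returns a list of dicts, best first, with "p" (0 to 1); they miss things now and then, are a little off and sometimes report something else, mostly with a low value. They report only what shows in the picture. A call takes as long as a camera call.
- manip.look_for(camera, target): "bbox" ([left, top, width, height] as shares, 0 to 1, of the picture: columns of its width, rows of its height, round what is visible of it).
- manip.spot_point(camera, target): "at" ([column, row] as shares, 0 to 1, of the picture: columns of its width, rows of its height: a listed point, or the origin of a listed thing).
The state is a dict: "clock": time; "joints": joint angles; "qvel": joint speeds; "tau": joint torques, N m; "eef_pos": TCP position; "tcp_rot": TCP orientation; "contact_force": force on the tool from outside, world axes, zero at the start; "torque": the same for the moment, N m; "finger_gap": finger opening in mm.
Only numpy, scipy, OpenCV 4.12 (cv2) and the standard library are available. Lean on these libraries where they do the work, as an engineer would, in place of code of your own. Each camera call takes 0.05 s, during which the arm holds its last target.

### The job

The three round-bottom flasks have been put in the wrong heating blocks: swap them round so that each sits upright and fully home in the block whose well fits its bulb. A round bottom cannot stand on the bench, so stand one flask in the empty cork ring while you make room, keep the flasks upright all the time, and leave the vial rack and the bench timer where they are.

Things in the scene. Friction and masses are not known exactly. Their poses are not given: they have to be found in the camera images.
- flask_small_mid (a point): Small amber round-bottom flask, 88.8 mm tall, about 120 g, bottom-heavy: ball bulb 41 mm dia., straight neck 22 mm dia., white stopper 20 mm dia. x 7 mm. Point: on the axis, half-way up, 44.4 mm below the top (bulb centre 23.9 mm below it); z up the axis. Grasp the bare neck, 7 to 51 mm below the top (25 is good); below that the bulb begins. At the start in the medium well.
- flask_medium_mid (a point): Medium amber round-bottom flask, 99.5 mm tall, about 160 g, bottom-heavy: ball bulb 51 mm dia., straight neck 22 mm dia., white stopper 20 mm dia. x 7 mm. Point: on the axis, half-way up, 49.8 mm below the top (bulb centre 24.2 mm below it); z up the axis. Grasp the bare neck, 7 to 51 mm below the top (25 is good); below that the bulb begins. At the start in the large well.
- flask_large_mid (a point): Large amber round-bottom flask, 113 mm tall, about 240 g, bottom-heavy: ball bulb 64 mm dia., straight neck 22 mm dia., white stopper 20 mm dia. x 7 mm. Point: on the axis, half-way up, 56.5 mm below the top (bulb centre 24.5 mm below it); z up the axis. Grasp the bare neck, 7 to 51 mm below the top (25 is good); below that the bulb begins. At the start in the small well.
- well_small (a point): Small well: fixed round aluminium block, 66 mm dia. x 33 mm, on a round white hotplate (off; 88 mm dia. x 30 mm), with a spherical recess 41 mm across and 17 mm deep that fits the small flask and centres it. Point: centre of the mouth, level with the block's top, 63 mm above the bench; z up. Fully home, the small flask's half-way point is 27.6 mm above it.
- well_medium (a point): Medium well: fixed round aluminium block, 76 mm dia. x 33 mm, on a round white hotplate (off; 88 mm dia. x 30 mm), with a spherical recess 51 mm across and 21 mm deep that fits the medium flask and centres it. Point: centre of the mouth, level with the block's top, 63 mm above the bench; z up. Fully home, the medium flask's half-way point is 29.0 mm above it.
- well_large (a point): Large well: fixed round aluminium block, 86 mm dia. x 33 mm, on a round white hotplate (off; 88 mm dia. x 30 mm), with a spherical recess 64 mm across and 26 mm deep that fits the large flask and centres it. Point: centre of the mouth, level with the block's top, 63 mm above the bench; z up. Fully home, the large flask's half-way point is 30.7 mm above it.
- cork_ring_top (a point): Loose empty cork ring, 84 mm dia. x 32 mm, with a funnel in its top (56 mm narrowing to 28); any flask stands in it. Point: centre of its top; z up. A flask standing in it has its half-way point 19.7 (small), 28.7 (medium) or 40.3 mm (large) above it. Ring and hotplates stand in a row from left to right, in any order, 92 to 130 mm between centres.
- vial_rack: A bystander: low white vial rack, 128 x 58 x 32 mm, loose, on the bench to the right of the row. Origin at the centre of its underside.
- bench_timer: A bystander: white bench timer with three keys, 68 x 68 x 20 mm, loose, on the bench to the left of the row. Origin at the centre of its underside. Behind and left of it stand a fixed clamp stand (its clamps reach to 0.47 m ahead of the base at the timer's side, from 0.32 m up) and a big steel bath: an arm that swings over from the left must fold in first.

How it is judged:
By the outcome, as a careful person would: the job done as asked, in the order asked, and still so for the second after the job is handed in, with the robot touching nothing.
It also fails if it takes over 96 s, if anything falls off the work surface, if the arm or the gripper's body presses on something with over 40 N, if the wrist force passes 120 N, or if a joint passes its speed limit or range.

## Working session

There is one attempt and no reset: what is moved stays moved. The work goes in short steps, Python scripts to look and compute and a tool call to move; the robot and the scene stay as the last step left them, time stands still between calls to the robot, and variables do not carry over. Pictures are saved under pics/ and viewed, and the job is handed in when it is done.

Besides the shell and the picture viewer there is one more tool, called after ">>>" by a JSON object that holds its "op" and its "data", one argument or row to a line. arm_command: Moves the arm, as the interface text tells. Its arguments: {"type":"object","properties":{"targets":{"type":"array"}},"required":["targets"]}

```bash
mkdir -p pics; cat > h.py <<'E'
import numpy as np, cv2
from bench import manip
def grab(n,fn=None):
    d=manip.get_image(n)
    if fn: cv2.imwrite('pics/'+fn,d['image'])
    return d
def pt(d,u,v,z=None):
    u=int(round(u));v=int(round(v))
    if z is None: z=d['z_map'][v,u]
    p=np.array([(u-d['cx'])*z/d['fx'],(v-d['cy'])*z/d['fy'],z,1])
    return (np.array(d['pose'])@p)[:3]
def cloud(d):
    z=d['z_map'];v,u=np.mgrid[:z.shape[0],:z.shape[1]]
    P=np.stack([(u-d['cx'])*z/d['fx'],(v-d['cy'])*z/d['fy'],z],-1)
    T=np.array(d['pose']); W=P@T[:3,:3].T+T[:3,3]; W[z==0]=np.nan
    return W
E
python3 - <<'E'
from h import *
np.set_printoptions(precision=3,suppress=True)
s=manip.read_state();print(s)
for c in("scene","top"):
    d=grab(c,c+"0.png");print(c,np.array(d['pose']),d['fx'])
    for t in["flask_small_mid","flask_medium_mid","flask_large_mid","well_small","well_medium","well_large","cork_ring_top","vial_rack","bench_timer"]:
        r=manip.spot_point(c,t)[:2]
        for x in r:
            u,v=x['at'][0]*512,x['at'][1]*384
            print(t,round(x['p'],2),round(u),round(v),pt(d,min(u,511),min(v,383)))
E
```

```text
{'clock': 0.0, 'joints': array([ 1.077,  0.577,  0.025,  1.438, -0.015,  1.129, -0.056]), 'qvel': array([-0.   , -0.001, -0.002, -0.001,  0.   ,  0.001,  0.002]), 'tau': array([  0.   , -76.575,   2.251, -28.596,   0.015,   0.013,   0.   ]), 'eef_pos': array([ 268.777, -618.721,  238.438]), 'tcp_rot': array([-0.   ,  0.836, -0.548, -0.001]), 'contact_force': array([ 0.294,  0.136, -0.166]), 'torque': array([ 0.025,  0.003, -0.039]), 'finger_gap': 85.3456045793892}
scene [[   0.577   -0.35     0.738 -235.693]
 [  -0.817   -0.261    0.515 -789.865]
 [   0.012   -0.9     -0.436  522.107]
 [   0.       0.       0.       1.   ]] 375.5600747301846
flask_small_mid 0.68 234 196 [ 447.665 -225.495   84.997]
flask_small_mid 0.56 202 181 [ 454.94  -105.042   93.336]
flask_medium_mid 0.63 208 182 [ 463.81  -119.295   90.921]
flask_large_mid 0.68 309 208 [ 451.86  -443.919  117.025]
well_small 0.89 310 225 [ 436.092 -457.668   84.178]
well_medium 0.75 234 204 [ 438.279 -232.657   67.484]
well_large 0.41 363 275 [ 439.157 -594.066    3.531]
cork_ring_top 0.88 261 225 [ 458.472 -305.609   19.891]
vial_rack 0.69 365 273 [ 445.406 -595.888    5.887]
vial_rack 0.59 171 198 [427.883   0.399  19.59 ]
bench_timer 0.75 172 195 [445.104  14.942  18.483]
top [[  -0.006   -0.988    0.156  282.889]
 [  -1.       0.008    0.011 -272.913]
 [  -0.012   -0.156   -0.988 1092.391]
 [   0.       0.       0.       1.   ]] 432.74501098144657
flask_small_mid 0.64 236 185 [ 450.577 -223.095  131.477]
flask_medium_mid 0.83 192 182 [ 464.556 -118.227   96.987]
flask_large_mid 0.81 331 181 [ 451.846 -431.387  165.218]
well_small 0.77 323 188 [ 445.565 -421.794  110.93 ]
well_medium 0.8 236 188 [ 447.438 -221.945  109.255]
well_large 0.87 190 182 [ 461.252 -116.467  115.297]
cork_ring_top 0.82 278 188 [ 464.55  -323.668    1.903]
vial_rack 0.65 387 194 [ 442.377 -591.052   31.958]
bench_timer 0.8 140 196 [443.771  23.819  20.972]
```

View pics/scene0.png

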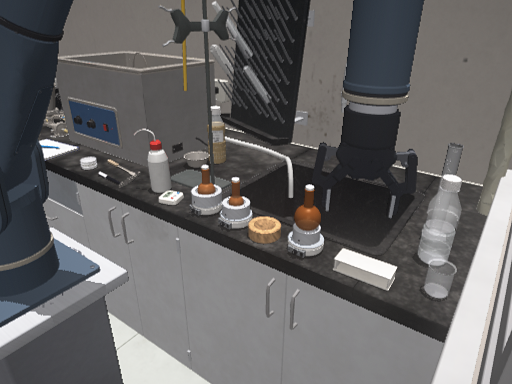

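View pics/top0.png

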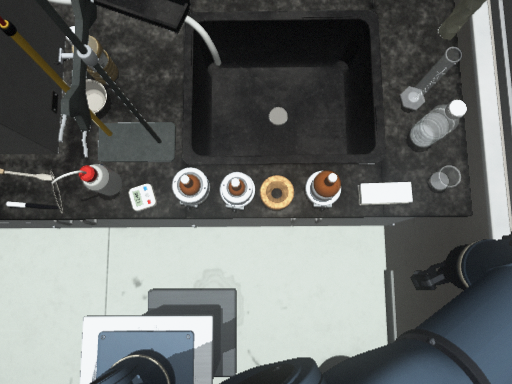

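The top view shows, left to right: timer (142,197), large well with medium flask (190,187), medium well with small flask (237,189), cork ring (277,192), small well with large flask (323,188) and rack (386,193). The scene view agrees.

```bash
cat >> h.py <<'E'
from scipy.optimize import least_squares
def circ(P,r=None):
    c0=np.append((P.min(0)+P.max(0))/2,r or 40)
    f=lambda c:np.hypot(P[:,0]-c[0],P[:,1]-c[1])-(r if r else c[2])
    s=least_squares(f,c0,loss='soft_l1',f_scale=2)
    return s.x
def survey(ys,names=("top","scene")):
    for c in names:
        d=grab(c);W=cloud(d).reshape(-1,3)
        for y in ys:
            m=(abs(W[:,1]-y)<55)&(abs(W[:,0]-455)<60)&(W[:,2]>20)&(W[:,2]<215)
            Q=W[m]
            zt=Q[:,2].max(); 
            t=Q[Q[:,2]>np.percentile(Q[:,2],99)]
            T=Q[Q[:,2]>zt-9]
            print(c,y,'zmax',zt.round(1),'top n',len(T),'mid',((T.min(0)+T.max(0))/2).round(1),'mean',T.mean(0).round(1),'rng',(np.ptp(T,axis=0)).round(0))
            for zz in(30,32,63):
                L=Q[abs(Q[:,2]-zz)<3]
                if len(L)>15: print('   z',zz,len(L),'mid',((L.min(0)+L.max(0))/2).round(1),'rng',(np.ptp(L,axis=0)).round(0),'circ',circ(L[:,:2]).round(1))
E
python3 - <<'E'
from h import *
survey([-118,-223,-320,-430])
d=grab('top');im=d['image'][150:235,110:430];cv2.imwrite('pics/crop1.png',cv2.resize(im,None,fx=2.5,fy=2.5,interpolation=cv2.INTER_CUBIC))
E
```

```text
top -118 zmax 140.6 top n 64 mid [ 464.7 -108.   136.7] mean [ 465.1 -108.1  135.8] rng [19. 18.  8.]
   z 30 21 mid [ 454.3 -119.5   30.1] rng [65. 62.  6.] circ [ 465.7 -107.1   43.4]
   z 32 20 mid [ 452.4 -119.8   31.9] rng [58. 62.  6.] circ [ 465.8 -107.5   43.3]
   z 63 442 mid [ 465.3 -108.    63. ] rng [86. 83.  6.] circ [ 465.3 -107.7   37. ]
top -223 zmax 134.1 top n 66 mid [ 457.7 -220.7  129.7] mean [ 458.1 -220.8  130.5] rng [19. 18.  9.]
   z 30 126 mid [ 454.1 -227.7   30. ] rng [ 78. 100.   6.] circ [ 459.4 -220.7   41.7]
   z 32 115 mid [ 454.1 -227.7   31.9] rng [ 78. 100.   6.] circ [ 459.2 -220.7   41.5]
   z 63 408 mid [ 458.  -220.7   63. ] rng [74. 75.  6.] circ [ 458.4 -220.9   31.6]
top -320 zmax 37.9 top n 532 mid [ 451.3 -318.6   33.4] mean [ 450.8 -319.    32.2] rng [84. 82.  9.]
   z 30 404 mid [ 451.5 -318.7   30. ] rng [83. 82.  6.] circ [ 450.5 -319.2   33.9]
   z 32 481 mid [ 451.1 -318.6   32. ] rng [83. 82.  6.] circ [ 450.9 -318.9   34.6]
top -430 zmax 172.4 top n 70 mid [ 460.4 -434.8  167.9] mean [ 460.3 -434.2  167.2] rng [18. 19.  9.]
   z 30 
[... 903 characters left out ...]
25.5   63. ] rng [74. 76.  6.] circ [ 456.2 -223.7   31.7]
scene -320 zmax 34.1 top n 395 mid [ 448.2 -314.8   29.6] mean [ 445.6 -323.7   30.7] rng [ 83. 100.   9.]
   z 30 309 mid [ 448.2 -314.8   30. ] rng [ 83. 100.   6.] circ [ 445.8 -324.4   34.8]
   z 32 310 mid [ 448.3 -314.8   31.6] rng [ 83. 100.   5.] circ [ 446.9 -323.6   35. ]
scene -430 zmax 169.2 top n 51 mid [ 457.3 -438.8  164.7] mean [ 455.4 -439.8  165.8] rng [19. 19.  9.]
   z 30 211 mid [ 454.5 -437.8   30.2] rng [79. 87.  6.] circ [ 459.8 -436.8   38.8]
   z 32 214 mid [ 454.5 -437.8   32. ] rng [79. 87.  6.] circ [ 460.9 -436.5   38.7]
   z 63 135 mid [ 452.9 -438.7   63. ] rng [54. 64.  6.] circ [ 459.3 -437.4   29.6]
```

View pics/crop1.png

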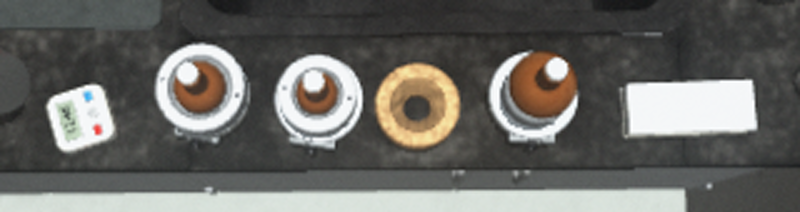

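```bash
python3 - <<'E'
from h import *
for c in('top','scene'):
    W=cloud(grab(c)).reshape(-1,3)
    m=(W[:,2]>200)&(W[:,1]>-330)&(W[:,1]<330)&(W[:,0]>330)&(W[:,0]<800)
    Q=W[m]
    for y in range(-330,330,40):
        q=Q[(Q[:,1]>=y)&(Q[:,1]<y+40)]
        if len(q): print(c,y,len(q),q.min(0).round(),q.max(0).round(), 'near x<560:', (q[q[:,0]<560].min(0).round() if (q[:,0]<560).any() else None))
E
```

```text
top -50 2658 [482. -30. 203.] [694. -10. 634.] near x<560: [482. -14. 445.]
top -10 2025 [443. -10. 320.] [701.  23. 673.] near x<560: [443. -10. 320.]
top 110 35 [460. 128. 201.] [798. 148. 211.] near x<560: [460. 128. 201.]
top 230 2466 [556. 238. 200.] [800. 270. 305.] near x<560: [556. 239. 201.]
top 270 7 [556. 271. 203.] [557. 278. 214.] near x<560: [556. 271. 203.]
scene -50 1486 [442. -35. 201.] [732. -10. 547.] near x<560: [442. -19. 441.]
scene -10 354 [442. -10. 323.] [730.   4. 546.] near x<560: [442. -10. 323.]
scene 70 3 [768. 108. 206.] [772. 109. 210.] near x<560: None
scene 110 40 [759. 111. 200.] [794. 143. 210.] near x<560: None
scene 190 52 [562. 225. 342.] [789. 230. 352.] near x<560: None
scene 230 2589 [545. 230. 200.] [800. 270. 352.] near x<560: [545. 232. 201.]
scene 270 360 [545. 270. 201.] [568. 310. 352.] near x<560: [545. 270. 201.]
scene 310 163 [545. 310. 200.] [570. 330. 352.] near x<560: [545. 310. 200.]
```

>>> {"op": "arm_command", "data": {
  "targets": [
    [-1, 0, 0, 0, -0.18],
    [-1, 0, 0, 0, -0.36],
    [-1, 0, 0, 0, -0.54],
    [-1, 0, 0, 0, -0.72],
    [-1, 0, 0, 0, -0.9],
    [-1, 0, 0, 0, -1.08],
    [-1, 0, 0, 0, -1.16],
    [-1, 0, 0, 0, -1.16]
  ]
}}

```text
clock: 2.25
eef_pos: [268.7, -619.2, 239.2]
tcp_rot: [-0.0, 1.0, -0.001, 0.0]
contact_force: [0.0, -1.3, 0.3]
finger_gap: 85.6
```

>>> {"op": "arm_command", "data": {
  "targets": [
    [-1, 0.03, -0.03, 0, 0],
    [-1, 0.06, -0.06, 0, 0],
    [-1, 0.09, -0.09, 0, 0],
    [-1, 0.12, -0.12, 0, 0],
    [-1, 0.15, -0.15, 0, 0],
    [-1, 0.18, -0.175, 0, 0],
    [-1, 0.19, -0.183, 0, 0],
    [-1, 0.19, -0.183, 0, 0],
    [-1, 0.19, -0.183, 0, 0]
  ]
}}

```text
clock: 3.38
eef_pos: [457.6, -438.1, 239.2]
tcp_rot: [0.0, 1.0, -0.002, -0.0]
contact_force: [-0.3, -0.7, 0.8]
finger_gap: 85.4
```

```bash
python3 - <<'E'
from h import *
d=grab('scene','s2.png');e=grab('top','t2.png')
s=manip.read_state();print(s['eef_pos'],s['joints'].round(2),s['contact_force'],s['clock'])
a=d['image'][90:290,180:440];cv2.imwrite('pics/s2c.png',cv2.resize(a,None,fx=3,fy=3))
E
```

```text
[ 457.68853232 -437.95418126  239.20105532] [ 0.88  0.52 -0.3   1.55  0.17  1.1   0.53] [ 0.04059459 -1.01773465 -0.58715241] 3.475
```

View pics/s2c.png

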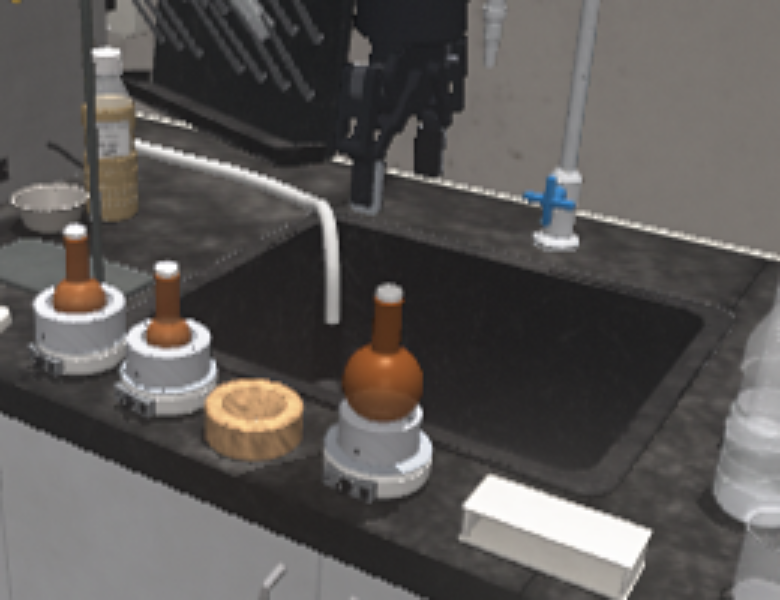

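View pics/t2.png

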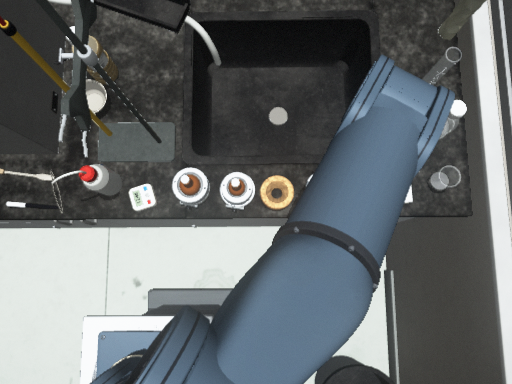

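```bash
cat >> h.py <<'E'
def proj(d,p):
    T=np.linalg.inv(np.array(d['pose']));q=T[:3,:3]@np.array(p)+T[:3,3]
    return [round(float(q[0]/q[2]*d['fx']+d['cx']),1),round(float(q[1]/q[2]*d['fy']+d['cy']),1)]
E
python3 - <<'E'
from h import *
d=grab('scene')
for p in([457.7,-438,239],[457.7+50,-438,239],[457.7-50,-438,239]):print(proj(d,p))
for u,v in((303,156),(305,150),(322,145),(300,140),(310,188)):print(u,v,pt(d,u,v))
W=cloud(d);m=(W[...,2]>185)&(abs(W[...,0]-458)<90)&(abs(W[...,1]+438)<60)&(W[...,2]<300)
Q=W[m];print(len(Q),Q.min(0),Q.max(0))
for z0 in range(200,300,10):
    q=Q[abs(Q[:,2]-z0)<5]
    if len(q):print(z0,len(q),q.min(0).round(),q.max(0).round())
E
```

```text
[311.7, 156.7]
[322.2, 150.6]
[300.2, 163.4]
303 156 [ 405.57443372 -444.67046494  257.34896372]
305 150 [ 407.37973973 -447.38611919  270.31065849]
322 145 [ 501.0087556  -439.47140851  254.32378728]
300 140 [ 383.03215215 -447.9748708   297.69631519]
310 188 [ 453.78896752 -441.63317335  166.34430959]
553 [ 380.33127707 -453.55756134  244.44408204] [ 527.06583896 -426.29065461  299.97183578]
240 3 [ 409. -441.  244.] [ 500. -433.  245.]
250 78 [ 402. -451.  245.] [ 507. -430.  255.]
260 93 [ 399. -451.  255.] [ 505. -428.  265.]
270 98 [ 399. -452.  265.] [ 507. -428.  275.]
280 95 [ 399. -452.  275.] [ 513. -429.  284.]
290 102 [ 382. -453.  285.] [ 525. -428.  295.]
```

>>> {"op": "arm_command", "data": {
  "targets": [
    [-1, 0.002, -0.002, 0.02, 0],
    [-1, 0.002, -0.002, 0.04, 0],
    [-1, 0.002, -0.002, 0.06, 0],
    [-1, 0.002, -0.002, 0.08, 0],
    [-1, 0.002, -0.002, 0.095, 0],
    [-1, 0.002, -0.002, 0.106, 0],
    [-1, 0.002, -0.002, 0.106, 0],
    [-1, 0.002, -0.002, 0.106, 0]
  ]
}}

```text
clock: 4.53
eef_pos: [460.2, -436.0, 133.8]
tcp_rot: [0.0, 1.0, -0.002, 0.0]
contact_force: [-0.0, -0.7, 0.7]
finger_gap: 85.5
```

```bash
python3 - <<'E'
from h import *
d=grab('scene')
a=d['image'][90:290,180:440];cv2.imwrite('pics/s3c.png',cv2.resize(a,None,fx=3,fy=3))
s=manip.read_state();print(s['eef_pos'],s['contact_force'])
E
```

```text
[ 460.20835376 -436.06401075  133.94259072] [-0.0975797  -0.09084115  0.34986651]
```

View pics/s3c.png

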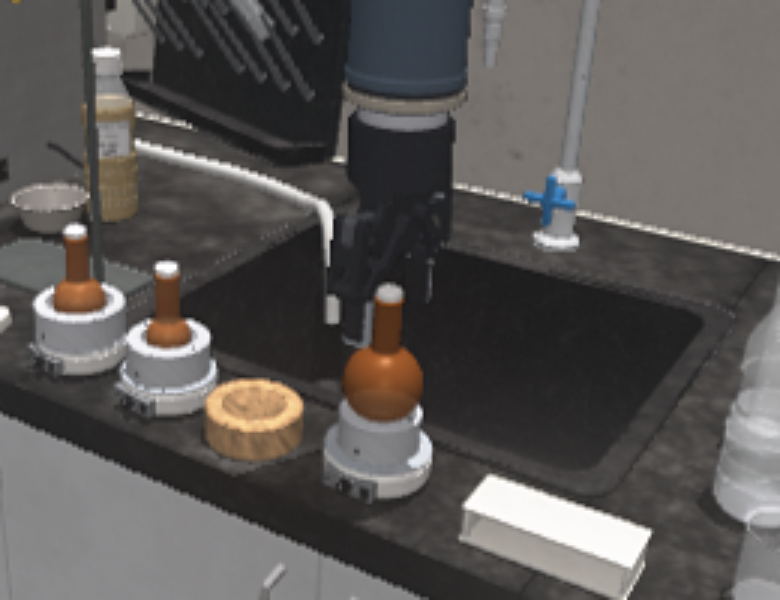

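>>> {"op": "arm_command", "data": {
  "targets": [
    [1, 0, 0, 0, 0],
    [1, 0, 0, 0, 0],
    [1, 0, 0, 0, 0],
    [1, 0, 0, 0, 0],
    [1, 0, 0, 0, 0],
    [1, 0, 0, 0, 0],
    [1, 0, 0, 0, 0],
    [1, 0, 0, 0, 0]
  ]
}}

```text
clock: 5.58
eef_pos: [460.2, -436.2, 134.1]
tcp_rot: [0.001, 1.0, -0.002, 0.0]
contact_force: [-1.8, -0.5, 4.9]
finger_gap: 20.7
```

```bash
python3 - <<'E'
from h import *
d=grab('scene')
a=d['image'][90:290,180:440];cv2.imwrite('pics/s4c.png',cv2.resize(a,None,fx=3,fy=3))
s=manip.read_state();print(s['eef_pos'],s['contact_force'],s['torque'],s['finger_gap'])
E
```

```text
[ 460.16573071 -436.15503081  134.08775099] [-1.02166111  0.08010309  5.32932903] [0.11691407 0.32968749 0.02625869] 20.543712555886337
```

View pics/s4c.png

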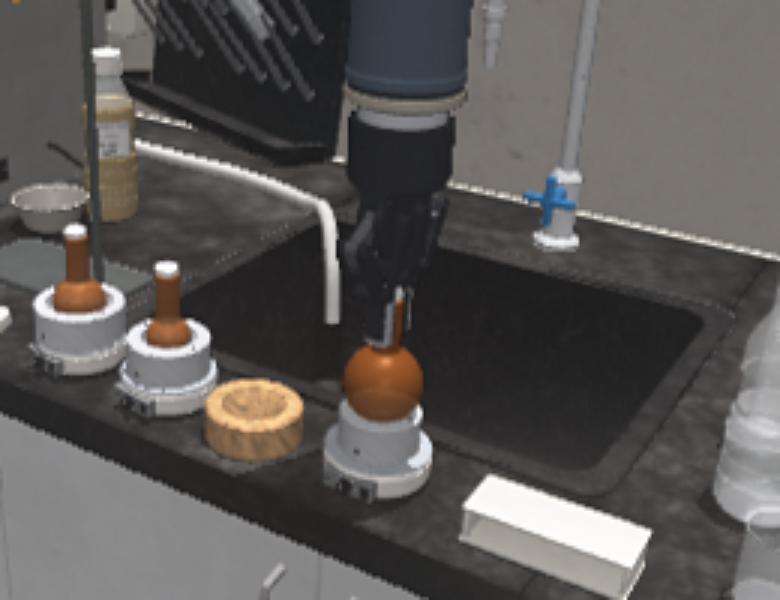

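>>> {"op": "arm_command", "data": {
  "targets": [
    [1, 0, 0, -0.008, 0],
    [1, 0, 0, -0.02, 0],
    [1, 0, 0, -0.035, 0],
    [1, 0, 0, -0.045, 0],
    [1, -0.002, -0.01, -0.045, 0],
    [1, -0.003, -0.03, -0.045, 0],
    [1, -0.004, -0.05, -0.045, 0],
    [1, -0.006, -0.07, -0.045, 0],
    [1, -0.008, -0.09, -0.045, 0],
    [1, -0.009, -0.105, -0.045, 0],
    [1, -0.009, -0.116, -0.045, 0],
    [1, -0.009, -0.116, -0.045, 0],
    [1, -0.009, -0.116, -0.045, 0]
  ]
}}

```text
clock: 7.25
eef_pos: [451.7, -320.8, 179.0]
tcp_rot: [0.001, 1.0, -0.003, 0.0]
contact_force: [-0.2, -0.6, -2.9]
finger_gap: 20.7
```

```bash
python3 - <<'E'
from h import *
d=grab('scene')
a=d['image'][90:290,180:440];cv2.imwrite('pics/s5c.png',cv2.resize(a,None,fx=3,fy=3))
s=manip.read_state();print(s['eef_pos'],s['contact_force'],s['torque'],s['finger_gap'])
W=cloud(d);
Q=W[(abs(W[...,2]-62)<4)&(abs(W[...,1]+436)<55)&(abs(W[...,0]-458)<50)];print('smallwell',((Q.min(0)+Q.max(0))/2),np.ptp(Q,axis=0))
hsv=cv2.cvtColor(d['image'],cv2.COLOR_BGR2HSV)
E
```

```text
[ 451.6171077  -320.86521088  178.91619918] [-0.27015869 -0.53394687 -3.1351744 ] [0.06154108 0.01866603 0.01064739] 20.46589618200192
smallwell [ 457.68156676 -437.00388351   61.75120181] [66.17443028 65.23104469  7.48594167]
```

View pics/s5c.png

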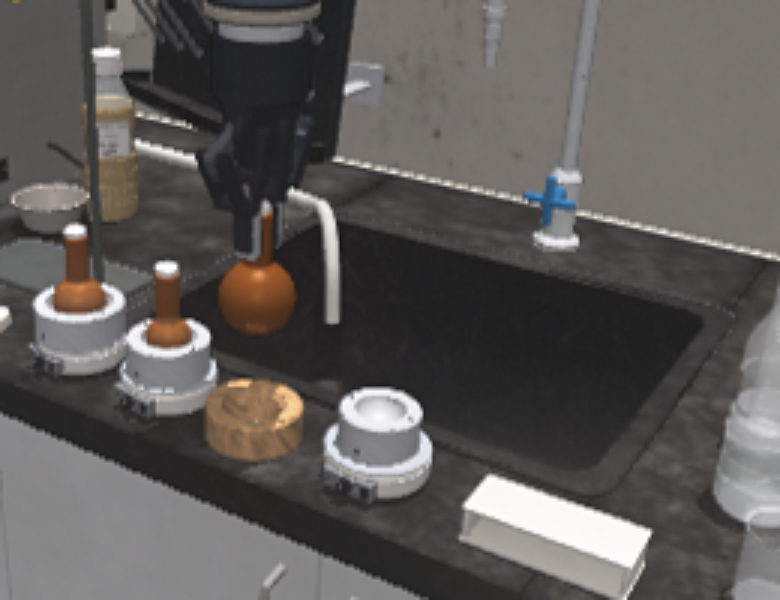

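>>> {"op": "arm_command", "data": {
  "targets": [
    [1, -0.001, 0, 0.015, 0],
    [1, -0.001, -0.001, 0.035, 0],
    [1, -0.001, -0.001, 0.055, 0],
    [1, -0.001, -0.001, 0.07, 0],
    [1, -0.001, -0.001, 0.078, 0],
    [1, -0.001, -0.001, 0.082, 0],
    [1, -0.001, -0.001, 0.084, 0],
    [1, -0.001, -0.001, 0.084, 0],
    [1, -0.001, -0.001, 0.084, 0]
  ]
}}

```text
clock: 8.43
eef_pos: [450.8, -320.2, 95.4]
tcp_rot: [0.001, 1.0, -0.003, 0.001]
contact_force: [-1.6, -0.7, 1.4]
finger_gap: 20.1
```

```bash
python3 - <<'E'
from h import *
d=grab('scene')
a=d['image'][90:290,180:440];cv2.imwrite('pics/s6c.png',cv2.resize(a,None,fx=3,fy=3))
s=manip.read_state();print(s['eef_pos'],s['contact_force'],s['torque'],s['finger_gap'])
E
```

```text
[ 450.85805584 -320.20569468   95.37512252] [-1.37146878 -0.30859427  2.56199408] [-0.09410896  0.24313459  0.00307521] 20.73377386108299
```

View pics/s6c.png

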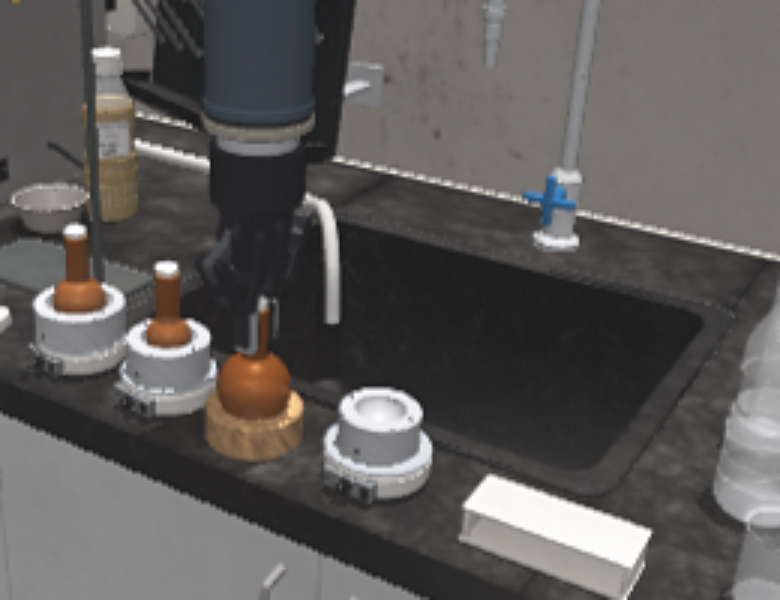

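>>> {"op": "arm_command", "data": {
  "targets": [
    [-0.2, 0, 0, 0, 0],
    [-0.2, 0, 0, 0, 0],
    [-0.2, 0, 0, 0, 0],
    [-0.2, 0, 0, 0, 0],
    [-0.3, 0, 0, -0.01, 0],
    [-0.3, 0, 0, -0.03, 0],
    [-0.3, 0, 0, -0.055, 0],
    [-0.3, 0, 0, -0.08, 0],
    [-1, 0, -0.005, -0.09, 0],
    [-1, 0.004, -0.03, -0.09, 0],
    [-1, 0.007, -0.06, -0.09, 0],
    [-1, 0.007, -0.085, -0.09, 0],
    [-1, 0.007, -0.098, -0.09, 0],
    [-1, 0.007, -0.098, -0.09, 0]
  ]
}}

```text
clock: 10.22
eef_pos: [458.3, -221.5, 185.2]
tcp_rot: [0.001, 1.0, -0.002, 0.001]
contact_force: [-0.2, 0.4, 0.3]
finger_gap: 85.4
```

```bash
python3 - <<'E'
from h import *
d=grab('scene')
a=d['image'][90:290,180:440];cv2.imwrite('pics/s7c.png',cv2.resize(a,None,fx=3,fy=3))
s=manip.read_state();print(s['eef_pos'],s['contact_force'],s['torque'],s['finger_gap'],s['joints'].round(2))
survey([-320],['scene'])
E
```

```text
[ 458.25508697 -222.41623632  185.15101664] [ 0.92959937  0.67728799 -0.6151524 ] [ 0.0221668   0.00618164 -0.01867153] 85.13320102919724 [ 0.6   0.4  -0.33  1.94  0.18  0.83  0.16]
scene -320 zmax 130.4 top n 46 mid [ 447.8 -322.6  125.9] mean [ 446.3 -324.   126.5] rng [19. 20.  9.]
   z 30 196 mid [ 445.3 -314.6   30.1] rng [77. 99.  6.] circ [ 448.4 -322.1   37.5]
   z 32 208 mid [ 445.8 -314.6   32. ] rng [77. 99.  6.] circ [ 450.4 -321.    37.4]
   z 63 70 mid [ 445.1 -324.5   63. ] rng [54. 53.  6.] circ [ 450.3 -321.6   28.1]
```

View pics/s7c.png

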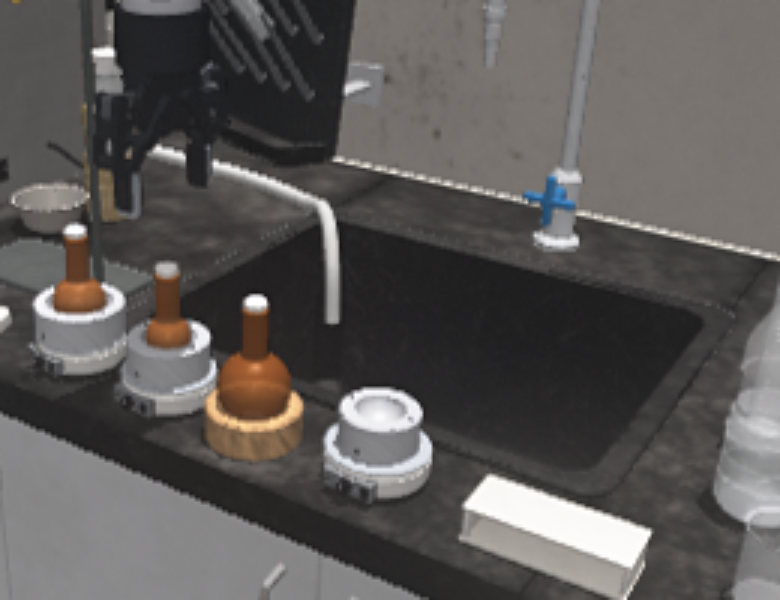

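>>> {"op": "arm_command", "data": {
  "targets": [
    [-1, 0, 0, 0.02, 0],
    [-1, 0, 0, 0.04, 0],
    [-1, 0, 0, 0.06, 0],
    [-1, 0, 0, 0.078, 0],
    [-1, 0, 0, 0.087, 0],
    [-1, 0, 0, 0.087, 0],
    [1, 0, 0, 0.087, 0],
    [1, 0, 0, 0.087, 0],
    [1, 0, 0, 0.087, 0],
    [1, 0, 0, 0.087, 0],
    [1, 0, 0, 0.087, 0],
    [1, 0, 0, 0.087, 0],
    [1, 0, 0, 0.087, 0],
    [1, 0, 0, 0.087, 0]
  ]
}}

```text
clock: 12.08
eef_pos: [458.3, -223.3, 98.6]
tcp_rot: [0.002, 1.0, -0.003, 0.001]
contact_force: [-0.9, -0.4, 5.3]
finger_gap: 20.7
```

```bash
python3 - <<'E'
from h import *
d=grab('scene')
a=d['image'][90:290,180:440];cv2.imwrite('pics/s8c.png',cv2.resize(a,None,fx=3,fy=3))
s=manip.read_state();print(s['eef_pos'],s['contact_force'],s['torque'],s['finger_gap'])
E
```

```text
[ 458.2936048  -223.27236991   98.57732019] [-1.5340209  -0.01757041  5.52013526] [ 0.11083895  0.38222695 -0.03301913] 20.369569639774042
```

View pics/s8c.png

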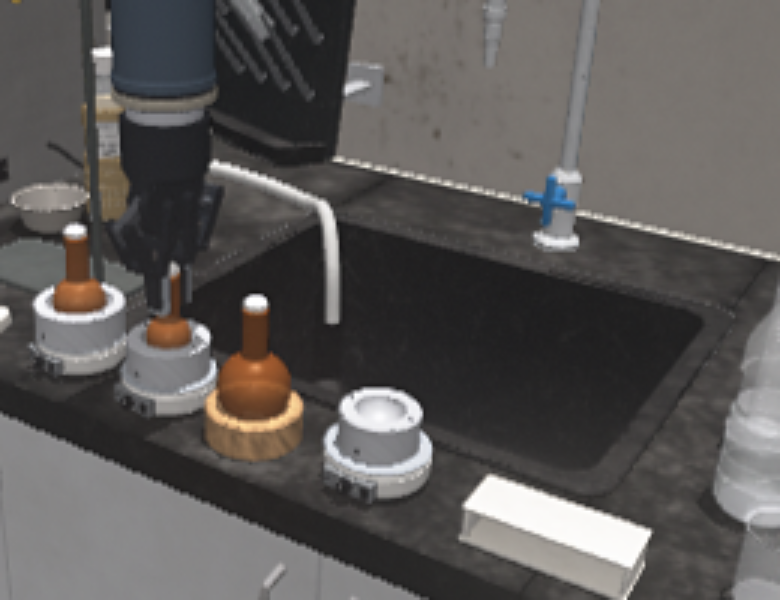

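>>> {"op": "arm_command", "data": {
  "targets": [
    [1, 0, 0, -0.01, 0],
    [1, 0, 0, -0.03, 0],
    [1, 0, 0, -0.055, 0],
    [1, 0, 0, -0.08, 0],
    [1, 0, 0, -0.1, 0],
    [1, 0, 0, -0.115, 0],
    [1, 0, 0.01, -0.115, 0],
    [1, 0, 0.03, -0.115, 0],
    [1, 0, 0.055, -0.115, 0],
    [1, 0.001, 0.08, -0.115, 0],
    [1, 0.001, 0.105, -0.115, 0],
    [1, 0.001, 0.13, -0.115, 0],
    [1, 0.002, 0.155, -0.115, 0],
    [1, 0.002, 0.18, -0.115, 0],
    [1, 0.002, 0.2, -0.1, 0],
    [1, 0.002, 0.213, -0.085, 0],
    [1, 0.002, 0.213, -0.075, 0],
    [1, 0.002, 0.213, -0.075, 0],
    [1, 0.002, 0.213, -0.075, 0]
  ]
}}

```text
clock: 14.5
eef_pos: [459.5, -435.2, 174.7]
tcp_rot: [0.002, 1.0, -0.002, 0.001]
contact_force: [0.4, 0.6, -1.1]
finger_gap: 20.6
```

```bash
cat >> h.py <<'E'
def bulb(d,r,c0,below,zc):
    # fit sphere of radius r to amber points near c0 (world), z in window
    W=cloud(d);hsv=cv2.cvtColor(d['image'],cv2.COLOR_BGR2HSV)
    m=(hsv[...,0]<20)&(hsv[...,1]>120)&(np.linalg.norm(W-np.array([c0[0],c0[1],zc]),axis=-1)<r+8)&(W[...,2]<zc+0.6*r)
    Q=W[m]
    f=lambda c:np.linalg.norm(Q-c[:3],axis=1)-r
    s=least_squares(f,[c0[0],c0[1],zc],loss='soft_l1',f_scale=1)
    return len(Q),s.x.round(1),np.abs(s.fun).mean().round(2)
E
python3 - <<'E'
from h import *
d=grab('scene')
a=d['image'][90:290,180:440];cv2.imwrite('pics/s9c.png',cv2.resize(a,None,fx=3,fy=3))
s=manip.read_state();print(s['eef_pos'],s['contact_force'],s['torque'],s['finger_gap'])
e=s['eef_pos'];print(bulb(d,20.5,e[:2]-[2.9,2.7],0,e[2]-98.6+42+20.5))
print('L ring',bulb(d,32,[448,-322.6],0,32+40.3-24.5))
W=cloud(d);Q=W[(abs(W[...,2]-62)<4)&(abs(W[...,1]+436)<55)&(abs(W[...,0]-458)<50)];print('smallwell',((Q.min(0)+Q.max(0))/2),np.ptp(Q,axis=0))
E
```

```text
[ 459.44993675 -435.43664252  174.89184682] [ 0.47527066  0.09995599 -1.15491009] [ 0.04725986  0.00933786 -0.01009362] 20.086957164402463
(164, array([ 458.5, -435.5,  138.6]), np.float64(0.82))
L ring (296, array([ 450.2, -321.5,   47.6]), np.float64(1.01))
smallwell [ 457.92492285 -437.93329507   62.0004926 ] [66.08443423 65.44805315  7.9279669 ]
```

View pics/s9c.png

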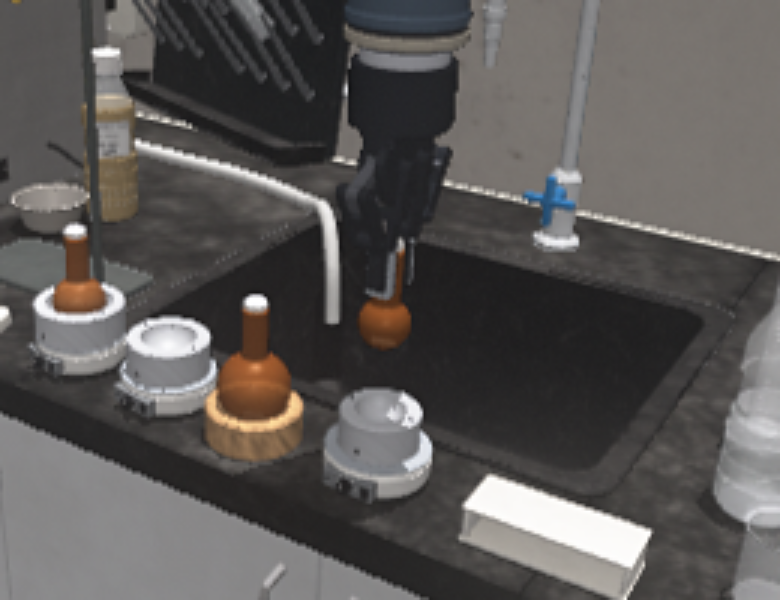

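>>> {"op": "arm_command", "data": {
  "targets": [
    [1, 0.0005, 0.0015, 0.015, 0],
    [1, 0.0005, 0.0015, 0.03, 0],
    [1, 0.0005, 0.0015, 0.045, 0],
    [1, 0.0005, 0.0015, 0.055, 0],
    [1, 0.0005, 0.0015, 0.062, 0],
    [1, 0.0005, 0.0015, 0.066, 0],
    [1, 0.0005, 0.0015, 0.069, 0],
    [1, 0.0005, 0.0015, 0.071, 0],
    [1, 0.0005, 0.0015, 0.071, 0],
    [1, 0.0005, 0.0015, 0.071, 0]
  ]
}}

```text
clock: 15.8
eef_pos: [460.2, -437.3, 104.1]
tcp_rot: [0.002, 1.0, -0.003, 0.001]
contact_force: [0.6, 0.7, -0.9]
finger_gap: 20.4
```

```bash
python3 - <<'E'
from h import *
d=grab('scene')
a=d['image'][90:290,180:440];cv2.imwrite('pics/s10c.png',cv2.resize(a,None,fx=3,fy=3))
s=manip.read_state();print(s['eef_pos'],s['contact_force'],s['torque'],s['finger_gap'])
e=s['eef_pos'];print(bulb(d,20.5,e[:2]-[1,1],0,83.5))
E
```

```text
[ 460.18382329 -437.27060481  104.1173311 ] [ 0.08407473 -0.53240036 -2.11547827] [0.041802   0.04843274 0.02639394] 20.22284311749848
(176, array([ 459.9, -437.3,   69.9]), np.float64(1.23))
```

View pics/s10c.png

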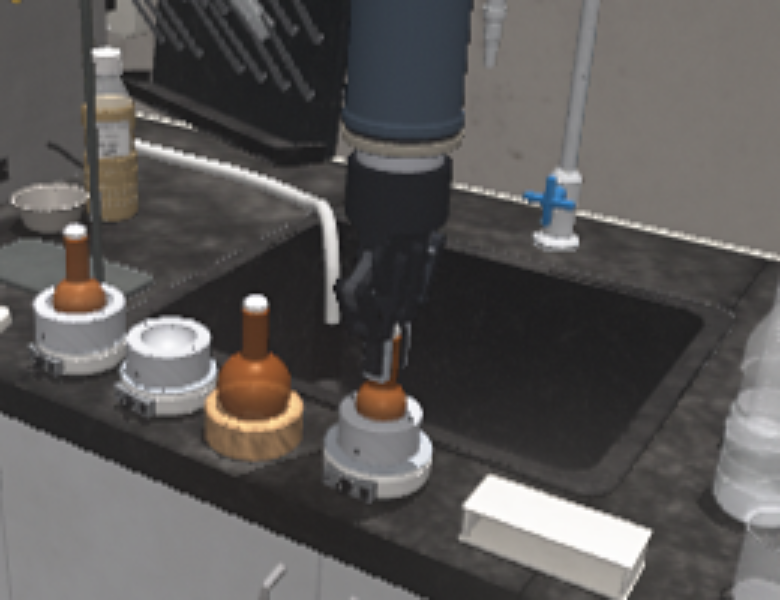

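>>> {"op": "arm_command", "data": {
  "targets": [
    [1, 0, 0, 0.001, 0],
    [1, 0, 0, 0.002, 0],
    [1, 0, 0, 0.002, 0],
    [1, 0, 0, 0.002, 0]
  ]
}}

```text
clock: 16.35
eef_pos: [460.4, -437.5, 103.0]
tcp_rot: [0.002, 1.0, -0.003, 0.002]
contact_force: [-2.6, 0.5, 6.5]
finger_gap: 20.2
```

>>> {"op": "arm_command", "data": {
  "targets": [
    [-0.2, -0.0005, 0, 0, 0],
    [-0.2, -0.0005, 0, 0, 0],
    [-0.2, -0.0005, 0, 0, 0],
    [-0.2, -0.0005, 0, 0, 0],
    [-0.3, 0, 0, -0.01, 0],
    [-0.3, 0, 0, -0.03, 0],
    [-0.3, 0, 0, -0.055, 0],
    [-0.3, 0, 0, -0.075, 0],
    [-0.3, 0, 0, -0.09, 0],
    [-0.3, 0, 0, -0.09, 0]
  ]
}}

```text
clock: 17.6
eef_pos: [460.6, -437.5, 194.3]
tcp_rot: [0.003, 1.0, -0.003, 0.002]
contact_force: [-0.7, 0.5, -1.4]
finger_gap: 55.5
```

```bash
python3 - <<'E'
from h import *
d=grab('scene')
a=d['image'][90:290,180:440];cv2.imwrite('pics/s11c.png',cv2.resize(a,None,fx=3,fy=3))
s=manip.read_state();print(s['eef_pos'],s['contact_force'],s['finger_gap'],s['clock'])
survey([-320,-434],['scene'])
E
```

```text
[ 460.12244795 -437.10574892  193.27597614] [ 0.12681005  0.24200634 -0.37888121] 55.42559416728319 17.65
scene -320 zmax 130.3 top n 46 mid [ 448.1 -321.6  126. ] mean [ 446.3 -324.2  126.7] rng [19. 20.  9.]
   z 30 207 mid [ 446.8 -314.7   30. ] rng [80. 99.  6.] circ [ 449.8 -321.3   38.2]
   z 32 210 mid [ 446.8 -314.7   31.9] rng [80. 99.  6.] circ [ 451.2 -320.4   37.8]
   z 63 72 mid [ 446.  -324.5   63.1] rng [52. 54.  6.] circ [ 449.4 -322.    27.6]
scene -434 zmax 214.7 top n 78 mid [ 453.4 -438.3  210.3] mean [ 453.5 -440.3  210.5] rng [75. 24.  9.]
   z 30 208 mid [ 454.6 -437.3   30. ] rng [81. 87.  6.] circ [ 460.5 -436.8   39.1]
   z 32 204 mid [ 454.6 -437.3   32. ] rng [81. 87.  6.] circ [ 461.7 -436.    38.8]
   z 63 191 mid [ 456.  -437.9   63. ] rng [64. 66.  6.] circ [ 459.  -437.9   28. ]
```

View pics/s11c.png

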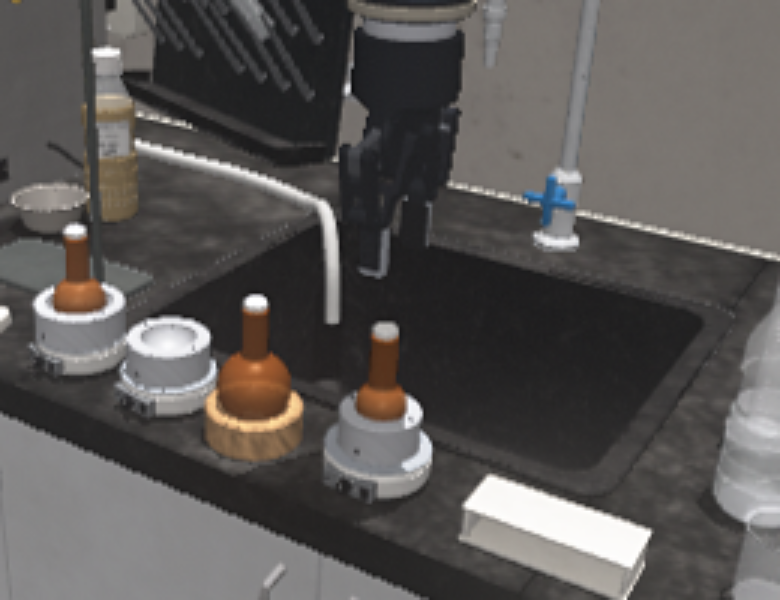

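```bash
python3 - <<'E'
from h import *
d=grab('scene');W=cloud(d).reshape(-1,3)
for y,h in((-437,135),(-322,128.8),(-111,136.5)):
    for lo,hi in((h-6,h+8),(h-25,h-15),(h-40,h-30)):
        Q=W[(abs(W[:,1]-y)<25)&(abs(W[:,0]-458)<25)&(W[:,2]>lo)&(W[:,2]<hi)]
        print(y,lo,len(Q),Q.max(0)[2].round(1),((Q.min(0)+Q.max(0))/2).round(1),Q.mean(0).round(1))
E
```

```text
-437 129 43 136.6 [ 458.3 -437.4  132.8] [ 455.6 -438.3  134.1]
-437 110 40 119.9 [ 453.7 -438.4  114.9] [ 451.6 -440.8  114.7]
-437 95 38 104.8 [ 455.9 -438.8   99.9] [ 451.9 -440.5  100.2]
-322 122.80000000000001 39 129.9 [ 450.7 -322.8  126.4] [ 447.2 -323.7  127.2]
-322 103.80000000000001 32 113.4 [ 446.6 -325.4  108.6] [ 443.2 -327.3  108.7]
-322 88.80000000000001 33 98.5 [ 446.2 -325.8   93.7] [ 443.3 -327.3   93.8]
-111 130.5 27 137.9 [ 462.9 -111.9  134.3] [ 461.2 -113.6  135.1]
-111 111.5 23 121.0 [ 460.8 -114.6  116.6] [ 458.9 -116.6  116.5]
-111 96.5 25 105.8 [ 459.9 -114.9  101.3] [ 458.1 -116.9  101.6]
```

>>> {"op": "arm_command", "data": {
  "targets": [
    [-1, 0, -0.02, 0, 0],
    [-1, 0, -0.055, 0, 0],
    [-1, 0.001, -0.095, 0, 0],
    [-1, 0.002, -0.135, 0, 0],
    [-1, 0.003, -0.175, 0, 0],
    [-1, 0.004, -0.215, 0, 0],
    [-1, 0.005, -0.25, 0, 0],
    [-1, 0.005, -0.28, 0, 0],
    [-1, 0.005, -0.305, 0, 0],
    [-1, 0.005, -0.32, 0, 0],
    [-1, 0.005, -0.328, 0, 0],
    [-1, 0.005, -0.328, 0, 0],
    [-1, 0.005, -0.328, 0, 0]
  ]
}}

```text
clock: 19.38
eef_pos: [466.3, -109.7, 191.0]
tcp_rot: [0.002, 1.0, -0.003, 0.001]
contact_force: [0.2, -0.1, -0.5]
finger_gap: 85.3
```

```bash
python3 - <<'E'
from h import *
d=grab('scene')
a=d['image'][60:260,150:410];cv2.imwrite('pics/s12c.png',cv2.resize(a,None,fx=3,fy=3))
s=manip.read_state();print(s['eef_pos'],s['contact_force'],s['finger_gap'],s['clock'],s['joints'].round(2))
E
```

```text
[ 466.35587002 -109.71260137  190.99956833] [-1.30118235 -0.09187044 -0.27898765] 85.1176279785052 19.425 [ 0.39  0.36 -0.35  2.    0.17  0.81 -0.06]
```

View pics/s12c.png

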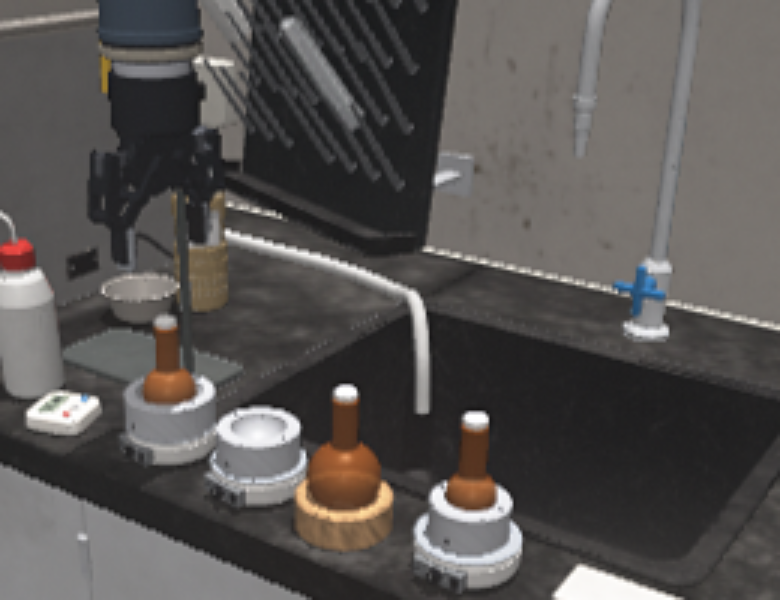

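>>> {"op": "arm_command", "data": {
  "targets": [
    [-1, -0.0005, 0, 0.02, 0],
    [-1, -0.0005, 0, 0.04, 0],
    [-1, -0.0005, 0, 0.06, 0],
    [-1, -0.0005, 0, 0.078, 0],
    [-1, -0.0005, 0, 0.087, 0],
    [-1, -0.0005, 0, 0.087, 0],
    [1, -0.0005, 0, 0.087, 0],
    [1, -0.0005, 0, 0.087, 0],
    [1, -0.0005, 0, 0.087, 0],
    [1, -0.0005, 0, 0.087, 0],
    [1, -0.0005, 0, 0.087, 0],
    [1, -0.0005, 0, 0.087, 0],
    [1, -0.0005, 0, 0.087, 0],
    [1, -0.0005, 0, 0.087, 0]
  ]
}}

```text
clock: 21.18
eef_pos: [465.7, -110.1, 104.4]
tcp_rot: [0.002, 1.0, -0.003, 0.001]
contact_force: [-1.3, 0.6, 5.7]
finger_gap: 20.5
```

```bash
python3 - <<'E'
from h import *
d=grab('scene')
a=d['image'][60:260,150:410];cv2.imwrite('pics/s13c.png',cv2.resize(a,None,fx=3,fy=3))
s=manip.read_state();print(s['eef_pos'],s['contact_force'],s['torque'],s['finger_gap'])
W=cloud(d);Q=W[(abs(W[...,2]-62)<4)&(abs(W[...,1]+222)<50)&(abs(W[...,0]-458)<50)];print('medwell',((Q.min(0)+Q.max(0))/2),np.ptp(Q,axis=0))
print(bulb(d,25.5,[464,-110],0,62.5))
E
```

```text
[ 465.80015292 -110.14937471  104.39988345] [-0.97425707  0.717538    7.04113077] [ 0.05521173  0.54490641 -0.00279114] 20.287926677600748
medwell [ 455.23305016 -224.76958735   61.87117802] [74.47983538 76.30413595  7.70896693]
(96, array([ 463.9, -110.1,   60.9]), np.float64(1.3))
```

View pics/s13c.png

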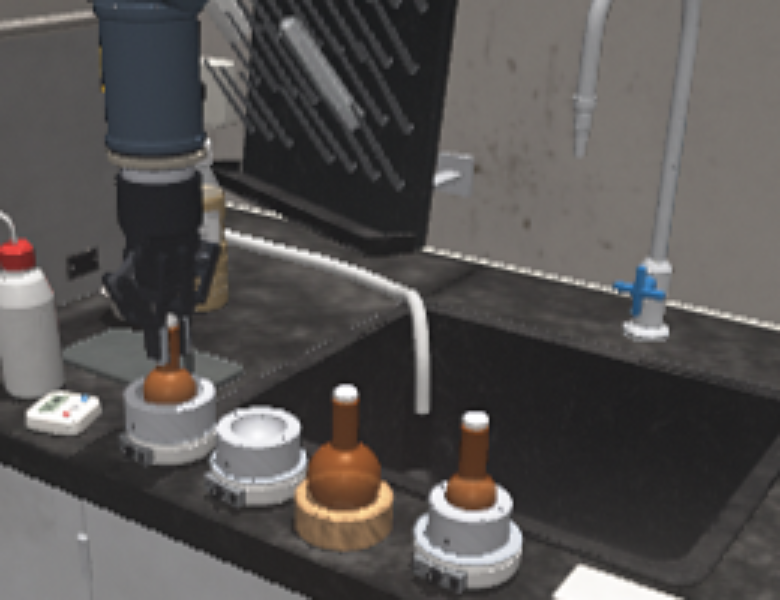

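>>> {"op": "arm_command", "data": {
  "targets": [
    [1, 0, 0, -0.01, 0],
    [1, 0, 0, -0.025, 0],
    [1, 0, 0, -0.04, 0],
    [1, 0, 0, -0.05, 0],
    [1, 0, 0.01, -0.05, 0],
    [1, -0.002, 0.03, -0.05, 0],
    [1, -0.004, 0.05, -0.05, 0],
    [1, -0.006, 0.07, -0.05, 0],
    [1, -0.0075, 0.09, -0.05, 0],
    [1, -0.0075, 0.105, -0.05, 0],
    [1, -0.0075, 0.113, -0.05, 0],
    [1, -0.0075, 0.113, -0.05, 0],
    [1, -0.0075, 0.113, -0.05, 0]
  ]
}}

```text
clock: 22.85
eef_pos: [457.6, -222.1, 154.8]
tcp_rot: [0.002, 1.0, -0.003, 0.001]
contact_force: [-0.5, 0.7, -0.5]
finger_gap: 20.3
```

```bash
python3 - <<'E'
from h import *
d=grab('scene')
a=d['image'][60:260,150:410];cv2.imwrite('pics/s14c.png',cv2.resize(a,None,fx=3,fy=3))
s=manip.read_state();print(s['eef_pos'],s['contact_force'],s['torque'],s['finger_gap'])
e=s['eef_pos']
print(bulb(d,25.5,e[:2]-[1,1],0,62.5+e[2]-104.4))
W=cloud(d);Q=W[(abs(W[...,2]-62)<4)&(abs(W[...,1]+110)<55)&(abs(W[...,0]-464)<55)];print('largewell',((Q.min(0)+Q.max(0))/2),np.ptp(Q,axis=0))
E
```

```text
[ 457.59362109 -222.05137323  154.84725112] [-0.23633682 -0.25427117 -1.59025305] [-0.00097357  0.01271365 -0.01252299] 20.460431578762144
(190, array([ 456.7, -221.8,  113.1]), np.float64(0.95))
largewell [ 461.88107633 -111.7557747    61.86212849] [84.89430266 82.82259391  7.60967102]
```

View pics/s14c.png

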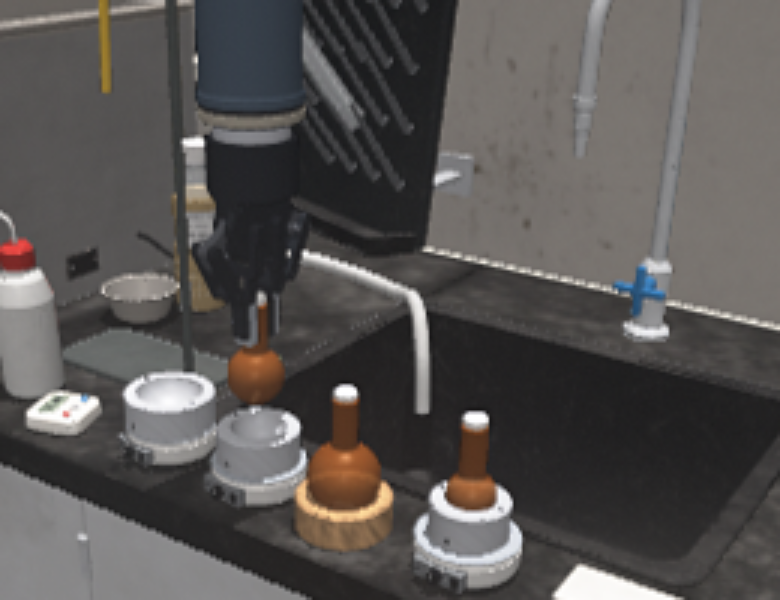

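>>> {"op": "arm_command", "data": {
  "targets": [
    [1, 0.0005, 0.0016, 0.01, 0],
    [1, 0.0005, 0.0016, 0.022, 0],
    [1, 0.0005, 0.0016, 0.032, 0],
    [1, 0.0005, 0.0016, 0.038, 0],
    [1, 0.0005, 0.0016, 0.042, 0],
    [1, 0.0005, 0.0016, 0.044, 0],
    [1, 0.0005, 0.0016, 0.045, 0],
    [1, 0.0005, 0.0016, 0.045, 0],
    [1, 0.0005, 0.0016, 0.045, 0]
  ]
}}

```text
clock: 24.02
eef_pos: [458.3, -223.9, 110.2]
tcp_rot: [0.002, 1.0, -0.003, 0.001]
contact_force: [-0.1, 1.0, 3.4]
finger_gap: 20.5
```

```bash
python3 - <<'E'
from h import *
s=manip.read_state();print(s['eef_pos'],s['contact_force'],s['torque'],s['finger_gap'])
E
```

```text
[ 458.29750621 -223.8885644   110.18636667] [-0.10282035  1.03068919  3.44927046] [0.20040447 0.20610741 0.00553042] 20.53580998760113
```

>>> {"op": "arm_command", "data": {
  "targets": [
    [1, 0, -0.0007, 0, 0],
    [1, 0, -0.0007, 0.0005, 0],
    [-0.2, 0, -0.0007, 0.0005, 0],
    [-0.2, 0, -0.0007, 0.0005, 0],
    [-0.2, 0, -0.0007, 0.0005, 0],
    [-0.2, 0, -0.0007, 0.0005, 0],
    [-0.3, 0, 0, -0.01, 0],
    [-0.3, 0, 0, -0.03, 0],
    [-0.3, 0, 0, -0.055, 0],
    [-0.3, 0, 0, -0.075, 0],
    [-0.3, 0, 0, -0.08, 0],
    [-0.3, 0, 0, -0.08, 0]
  ]
}}

```text
clock: 25.52
eef_pos: [458.0, -223.6, 190.3]
tcp_rot: [0.002, 1.0, -0.003, 0.001]
contact_force: [-0.5, -0.1, -0.2]
finger_gap: 55.8
```

```bash
python3 - <<'E'
from h import *
d=grab('scene');W=cloud(d).reshape(-1,3)
a=d['image'][60:260,150:410];cv2.imwrite('pics/s15c.png',cv2.resize(a,None,fx=3,fy=3))
s=manip.read_state();print(s['eef_pos'],s['contact_force'],s['finger_gap'],s['clock'])
for y,h in((-437,135),(-322,128.8),(-224,141.7)):
    for lo,hi in((h-6,h+8),(h-25,h-15),(h-40,h-30)):
        Q=W[(abs(W[:,1]-y)<25)&(abs(W[:,0]-458)<25)&(W[:,2]>lo)&(W[:,2]<hi)]
        print(y,lo,len(Q),Q.max(0)[2].round(1),((Q.min(0)+Q.max(0))/2).round(1),Q.mean(0).round(1))
print(bulb(d,25.5,[457,-223],0,63+29-24.2))
E
```

```text
[ 457.8076949  -223.49499872  189.81622371] [-0.08043304  0.12373008  0.58792109] 55.59891310628177 25.575
-437 129 45 137.0 [ 456.5 -437.3  133.3] [ 455.5 -438.5  133.9]
-437 110 35 119.7 [ 453.5 -437.7  115. ] [ 451.7 -440.2  115. ]
-437 95 37 105.0 [ 455.  -438.7  100. ] [ 452.  -440.6   99.9]
-322 122.80000000000001 39 131.1 [ 447.5 -323.6  127.1] [ 446.6 -324.   127.5]
-322 103.80000000000001 32 113.4 [ 446.6 -325.   108.6] [ 443.3 -326.4  108.4]
-322 88.80000000000001 34 98.8 [ 447.4 -325.2   93.8] [ 443.5 -326.6   93.9]
-224 135.7 37 142.6 [ 455.6 -225.4  139.2] [ 454.2 -226.7  139.9]
-224 116.69999999999999 30 126.7 [ 452.1 -227.9  121.7] [ 450.  -229.5  121.5]
-224 101.69999999999999 27 111.6 [ 451.6 -227.4  106.7] [ 449.7 -229.2  106.8]
(113, array([ 456.9, -223.6,   66.8]), np.float64(1.09))
```

View pics/s15c.png

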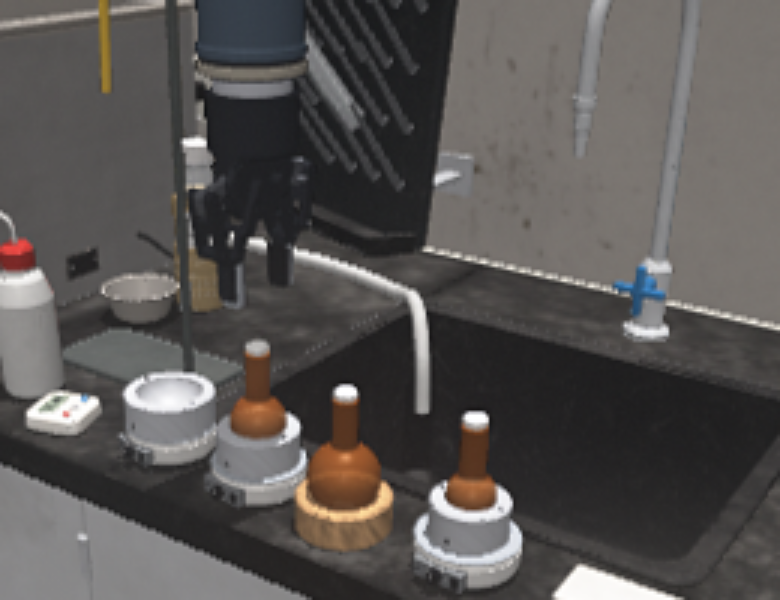

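>>> {"op": "arm_command", "data": {
  "targets": [
    [-1, 0, 0.02, 0, 0],
    [-1, -0.003, 0.045, 0, 0],
    [-1, -0.007, 0.07, 0, 0],
    [-1, -0.007, 0.09, 0, 0],
    [-1, -0.007, 0.0965, 0, 0],
    [-1, -0.007, 0.0965, 0.01, 0],
    [-1, -0.007, 0.0965, 0.03, 0],
    [-1, -0.007, 0.0965, 0.05, 0],
    [-1, -0.007, 0.0965, 0.07, 0],
    [-1, -0.007, 0.0965, 0.085, 0],
    [-1, -0.007, 0.0965, 0.092, 0],
    [-1, -0.007, 0.0965, 0.092, 0]
  ]
}}

```text
clock: 27.08
eef_pos: [450.4, -320.0, 97.9]
tcp_rot: [0.002, 1.0, -0.003, 0.001]
contact_force: [0.3, -0.1, -0.6]
finger_gap: 85.6
```

>>> {"op": "arm_command", "data": {
  "targets": [
    [1, 0, 0, 0, 0],
    [1, 0, 0, 0, 0],
    [1, 0, 0, 0, 0],
    [1, 0, 0, 0, 0],
    [1, 0, 0, 0, 0],
    [1, 0, 0, 0, 0],
    [1, 0, 0, 0, 0],
    [1, 0, 0, 0, 0]
  ]
}}

```text
clock: 28.08
eef_pos: [450.6, -320.2, 98.1]
tcp_rot: [0.002, 1.0, -0.003, 0.001]
contact_force: [-0.3, 0.7, 5.6]
finger_gap: 20.5
```

```bash
python3 - <<'E'
from h import *
d=grab('scene')
a=d['image'][60:260,150:410];cv2.imwrite('pics/s16c.png',cv2.resize(a,None,fx=3,fy=3))
s=manip.read_state();print(s['eef_pos'],s['contact_force'],s['torque'],s['finger_gap'],s['clock'])
print(bulb(d,32,[450,-321],0,47.8))
E
```

```text
[ 450.54320975 -320.12108823   98.09672972] [-0.17620013  0.29657554  4.82827484] [0.01680914 0.14538348 0.03020214] 20.652782259411445 28.125
(297, array([ 450.2, -321.5,   47.4]), np.float64(0.9))
```

View pics/s16c.png

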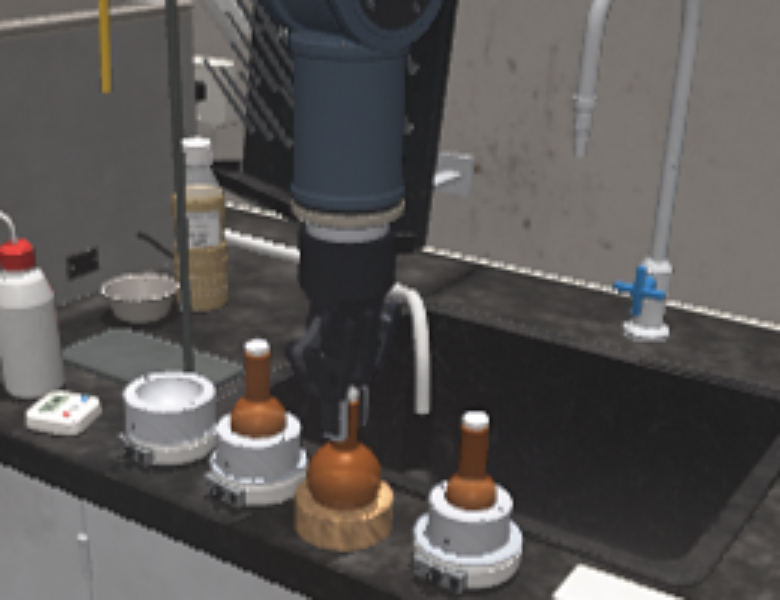

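>>> {"op": "arm_command", "data": {
  "targets": [
    [1, 0, 0, -0.01, 0],
    [1, 0, 0, -0.03, 0],
    [1, 0, 0, -0.055, 0],
    [1, 0, 0, -0.08, 0],
    [1, 0, 0, -0.105, 0],
    [1, 0, 0, -0.13, 0],
    [1, 0, 0, -0.145, 0],
    [1, 0, 0, -0.148, 0],
    [1, 0.002, -0.01, -0.148, 0],
    [1, 0.004, -0.03, -0.148, 0],
    [1, 0.006, -0.055, -0.148, 0],
    [1, 0.009, -0.08, -0.148, 0],
    [1, 0.012, -0.105, -0.148, 0],
    [1, 0.0148, -0.13, -0.148, 0],
    [1, 0.0148, -0.155, -0.14, 0],
    [1, 0.0148, -0.175, -0.125, 0],
    [1, 0.0148, -0.195, -0.11, 0],
    [1, 0.0148, -0.206, -0.09, 0],
    [1, 0.0148, -0.211, -0.075, 0],
    [1, 0.0148, -0.211, -0.07, 0]
  ]
}}

```text
clock: 30.62
eef_pos: [465.4, -107.1, 166.3]
tcp_rot: [0.001, 1.0, -0.001, -0.0]
contact_force: [0.0, 0.6, -1.9]
finger_gap: 20.6
```

>>> {"op": "arm_command", "data": {
  "targets": [
    [1, 0, 0, 0, 0],
    [1, 0, 0, 0, 0]
  ]
}}

```text
clock: 30.88
eef_pos: [465.5, -107.0, 166.7]
tcp_rot: [0.001, 1.0, -0.001, -0.0]
contact_force: [0.5, 0.7, -1.6]
finger_gap: 20.2
```

```bash
python3 - <<'E'
from h import *
d=grab('scene')
a=d['image'][60:260,150:410];cv2.imwrite('pics/s17c.png',cv2.resize(a,None,fx=3,fy=3))
s=manip.read_state();print(s['eef_pos'],s['contact_force'],s['torque'],s['finger_gap'],s['clock'])
e=s['eef_pos'];print(bulb(d,32,e[:2]-[1,1],0,47.8+e[2]-98.1))
E
```

```text
[ 465.63776139 -107.1418645   166.76134013] [ 0.27579182 -0.17612704 -1.96653363] [-0.04275865 -0.02372104  0.03384585] 20.41973826531036 30.925
(267, array([ 465.1, -108.5,  116.1]), np.float64(1.15))
```

View pics/s17c.png

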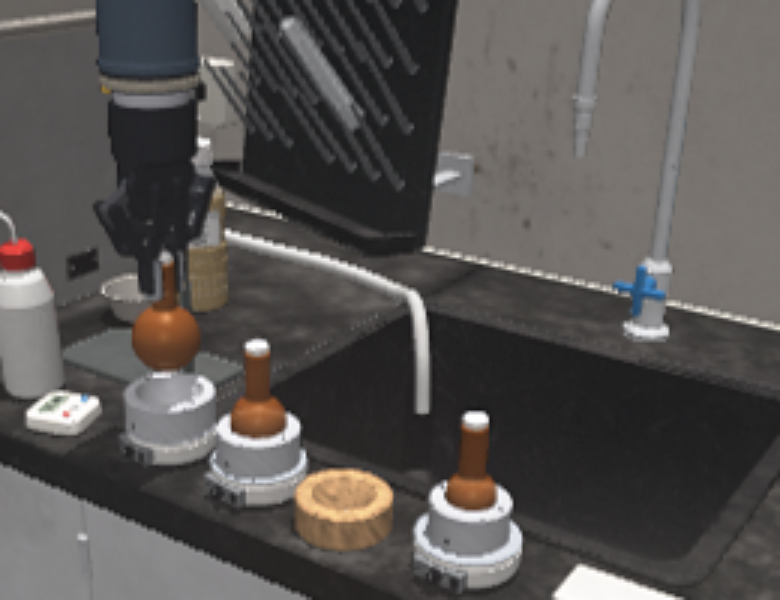

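>>> {"op": "arm_command", "data": {
  "targets": [
    [1, -0.0006, 0.0022, 0.008, 0],
    [1, -0.0006, 0.0022, 0.02, 0],
    [1, -0.0006, 0.0022, 0.031, 0],
    [1, -0.0006, 0.0022, 0.039, 0],
    [1, -0.0006, 0.0022, 0.043, 0],
    [1, -0.0006, 0.0022, 0.0455, 0],
    [1, -0.0006, 0.0022, 0.0465, 0],
    [1, -0.0006, 0.0022, 0.0465, 0],
    [1, -0.0006, 0.0022, 0.0465, 0]
  ]
}}

```text
clock: 32.05
eef_pos: [465.1, -109.3, 120.4]
tcp_rot: [0.001, 1.0, -0.001, 0.0]
contact_force: [0.0, 2.6, -1.7]
finger_gap: 20.5
```

```bash
python3 - <<'E'
from h import *
s=manip.read_state();print(s['eef_pos'],s['contact_force'],s['torque'],s['finger_gap'])
E
```

```text
[ 465.07873092 -109.28459398  120.40111247] [ 0.02595463  2.60466792 -1.65152366] [0.69176712 0.22606706 0.09958985] 20.541123665180645
```

>>> {"op": "arm_command", "data": {
  "targets": [
    [1, 0, -0.0008, 0, 0],
    [1, 0, -0.0008, 0.0005, 0],
    [1, 0, -0.0008, 0.001, 0],
    [1, 0, -0.0008, 0.001, 0]
  ]
}}

```text
clock: 32.55
eef_pos: [465.2, -108.6, 120.0]
tcp_rot: [0.002, 1.0, -0.001, 0.0]
contact_force: [-2.8, 2.2, 9.0]
finger_gap: 20.8
```

```bash
python3 - <<'E'
from h import *
s=manip.read_state();print(s['eef_pos'],s['contact_force'],s['torque'],s['finger_gap'])
E
```

```text
[ 465.16398712 -108.5872288   120.01146017] [-2.77135583  2.15222848  9.02438078] [ 0.29273205  0.75865759 -0.05179743] 20.775576161353662
```

Contact; release, retreat straight up, then look.

>>> {"op": "arm_command", "data": {
  "targets": [
    [-0.2, -0.0003, -0.0003, 0, 0],
    [-0.2, -0.0003, -0.0003, 0, 0],
    [-0.2, -0.0003, -0.0003, 0, 0],
    [-0.2, -0.0003, -0.0003, 0, 0],
    [-0.3, 0, 0, -0.01, 0],
    [-0.3, 0, 0, -0.03, 0],
    [-0.3, 0, 0, -0.055, 0],
    [-0.3, 0, 0, -0.075, 0],
    [-0.3, 0, 0, -0.08, 0],
    [-0.3, 0, 0, -0.08, 0]
  ]
}}

```text
clock: 33.8
eef_pos: [465.1, -108.4, 200.1]
tcp_rot: [0.002, 1.0, -0.002, 0.001]
contact_force: [-0.1, -0.2, 0.3]
finger_gap: 55.8
```

```bash
python3 - <<'E'
from h import *
d=grab('scene');W=cloud(d).reshape(-1,3)
a=d['image'][60:260,150:410];cv2.imwrite('pics/s18c.png',cv2.resize(a,None,fx=3,fy=3))
s=manip.read_state();print(s['eef_pos'],s['contact_force'],s['finger_gap'],s['clock'])
for y,h in((-437,135),(-110,150.2),(-224,141.7)):
    for lo,hi in((h-6,h+8),(h-25,h-15),(h-40,h-30)):
        Q=W[(abs(W[:,1]-y)<25)&(abs(W[:,0]-458)<25)&(W[:,2]>lo)&(W[:,2]<hi)]
        print(y,lo,len(Q),Q.max(0)[2].round(1),((Q.min(0)+Q.max(0))/2).round(1),Q.mean(0).round(1))
print(bulb(d,32,[464,-110],0,63+30.7-24.5))
E
```

```text
[ 464.80718131 -108.35658535  199.66899549] [-0.15384185 -0.25992108 -0.34294153] 55.35480885393728 33.85
-437 129 45 136.6 [ 457.9 -437.4  132.8] [ 455.5 -438.2  133.8]
-437 110 38 120.0 [ 453.1 -438.1  115. ] [ 451.7 -440.4  114.9]
-437 95 36 104.6 [ 454.5 -438.3  100. ] [ 452.3 -440.9  100. ]
-110 144.2 28 152.5 [ 462.  -112.   148.5] [ 460.5 -113.5  148.8]
-110 125.19999999999999 27 135.2 [ 459.2 -113.4  130.3] [ 457.3 -115.2  129.9]
-110 110.19999999999999 25 120.2 [ 460.9 -115.6  115.3] [ 457.9 -116.1  115. ]
-224 135.7 35 143.3 [ 455.  -225.3  139.5] [ 453.7 -226.6  140.4]
-224 116.69999999999999 30 126.5 [ 451.7 -227.4  121.7] [ 450.8 -229.4  121. ]
-224 101.69999999999999 27 111.6 [ 452.  -227.2  107. ] [ 450.1 -229.   107. ]
(173, array([ 464.6, -109.8,   70.2]), np.float64(1.04))
```

View pics/s18c.png

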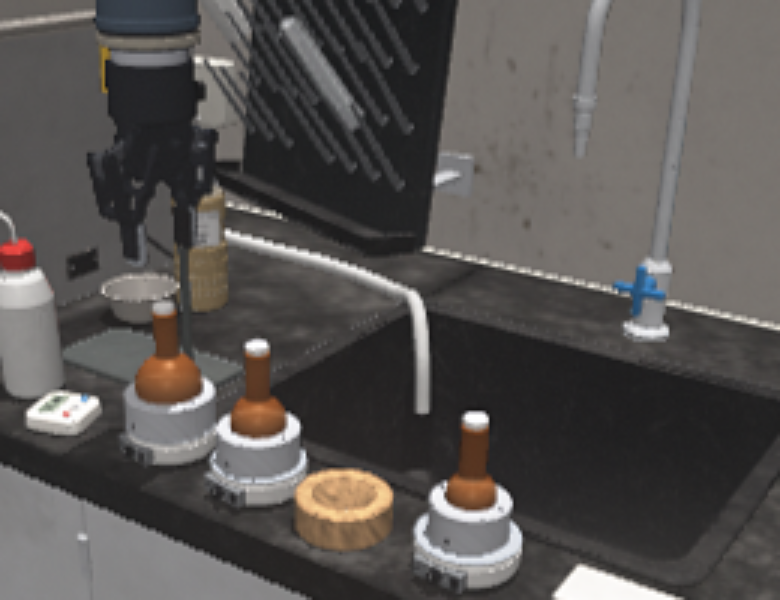

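>>> {"op": "arm_command", "data": {
  "targets": [
    [-0.3, 0, 0.02, -0.02, 0],
    [-0.3, 0, 0.06, -0.03, 0],
    [-0.3, 0, 0.1, -0.03, 0],
    [-0.3, 0, 0.15, -0.03, 0],
    [-0.3, 0, 0.2, -0.03, 0],
    [-0.3, 0, 0.25, -0.03, 0],
    [-0.3, 0, 0.3, -0.03, 0],
    [-0.3, 0, 0.35, -0.03, 0],
    [-0.3, 0, 0.4, -0.03, 0],
    [-0.3, -0.04, 0.44, -0.03, 0],
    [-0.3, -0.08, 0.47, -0.03, 0],
    [-0.3, -0.12, 0.49, -0.03, 0],
    [-0.3, -0.15, 0.5, -0.03, 0],
    [-0.3, -0.17, 0.51, -0.03, 0],
    [-0.3, -0.18, 0.51, -0.03, 0],
    [-0.3, -0.18, 0.51, -0.03, 0],
    [-0.3, -0.18, 0.51, -0.03, 0]
  ]
}}

```text
clock: 35.98
eef_pos: [285.0, -616.9, 231.3]
tcp_rot: [0.002, 1.0, -0.0, 0.001]
contact_force: [0.5, -0.7, -0.4]
finger_gap: 55.8
```

```bash
cat > tilt.py <<'E'
from h import *
for c in('top','scene'):
    d=grab(c);W=cloud(d);hsv=cv2.cvtColor(d['image'],cv2.COLOR_BGR2HSV)
    P=np.array(d['pose'])
    for n,y,h,r,hm in(('L',-109,150.2,32,(63+30.7-24.5)),('M',-222.5,141.75,25.5,63+29-24.2),('S',-436,135,20.5,63+27.6-23.9)):
        m=(abs(W[...,1]-y)<30)&(abs(W[...,0]-460)<30)&(W[...,2]>h-48)&(W[...,2]<h+6)
        Q=W[m]
        # cylinder fit: points radius 11 (neck) / 10 (stopper)
        rr=np.where(Q[:,2]>h-7,10,11)
        w=Q[:,2]<h-2
        Q=Q[w];rr=rr[w]
        z0=h-25
        f=lambda p:np.hypot(Q[:,0]-p[0]-p[2]*(Q[:,2]-z0),Q[:,1]-p[1]-p[3]*(Q[:,2]-z0))-rr
        s=least_squares(f,[460,y,0,0],loss='soft_l1',f_scale=1)
        print(c,n,len(Q),'axis xy',s.x[:2].round(1),'tilt deg',np.degrees(s.x[2:]).round(1),'res',np.abs(s.fun).mean().round(2),'bulb',bulb(d,r,[460,y],0,hm)[1])
    cv2.imwrite('pics/f_%s.png'%c,d['image'])
    a=d['image'][150:235,110:430] if c=='top' else d['image'][150:260,170:350]
    cv2.imwrite('pics/f_%sc.png'%c,cv2.resize(a,None,fx=2.5 if c=='top' else 4,fy=2.5 if c=='top' else 4,interpolation=cv2.INTER_CUBIC))
s=manip.read_state();print(s['eef_pos'],s['contact_force'],s['clock'])
E
python3 tilt.py
```

```text
top L 61 axis xy [ 465.1 -107. ] tilt deg [0.2 0.6] res 0.52 bulb [ 465.6 -107.2   69.1]
top M 50 axis xy [ 458.4 -220.8] tilt deg [-0.1  0.5] res 0.95 bulb [ 458.4 -220.6   67.1]
top S 56 axis xy [ 461.1 -434.2] tilt deg [1.3 0.2] res 0.68 bulb [ 460.8 -434.4   65.6]
scene L 122 axis xy [ 463.7 -109.7] tilt deg [-0.7 -0.7] res 1.1 bulb [ 464.7 -109.8   69.1]
scene M 134 axis xy [ 457.3 -223.8] tilt deg [-0.1  0.4] res 1.17 bulb [ 457.2 -223.4   68. ]
scene S 169 axis xy [ 459.4 -436.6] tilt deg [0.1 1.1] res 0.86 bulb [ 459.8 -437.2   66.8]
[ 284.7952587  -617.0865793   231.34645744] [0.22998275 0.7533342  0.58727091] 36.075
```

View pics/f_topc.png

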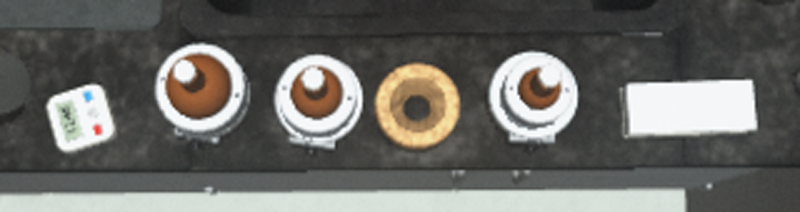

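View pics/f_scenec.png

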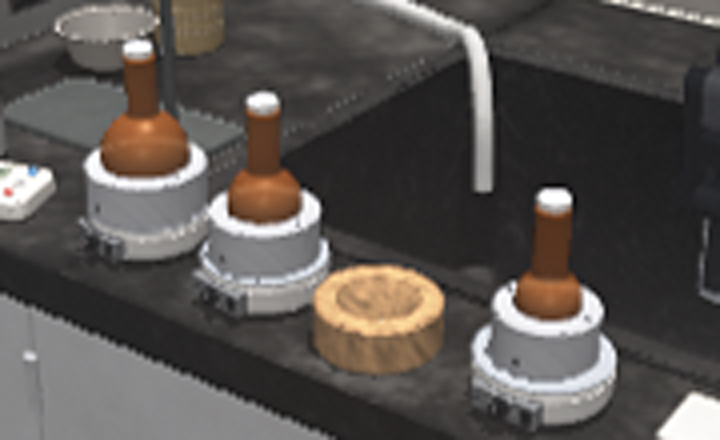

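```bash
python3 -c "
from bench import manip
print(manip.job_done())"
```

```text
the job is handed in; nothing more can be done
None
```

I swapped the three flasks so each now sits in its own well, and I handed the job in at about 36 s. The large flask waited in the cork ring while the small and medium flasks were moved. It then went over the medium flask into the large well.

- **Seating:** both cameras put each bulb centre within about 1.1 mm of its fully-home height. The small one in the top view, 65.6 mm against 66.7 mm, was the furthest off.
- **Upright:** both cameras measured every neck to be vertical within about 1.3°. That is close to the noise of the fit, and the two cameras disagreed on small tilts, for example 1.3° against 0.1° in x for the small flask.
- **Position:** the two cameras differed by 1–3 mm in position throughout. I corrected for this using the grasps and the contact forces, which stayed at 10 N or less in every reading I took.
- **Surroundings:** the timer, vial rack and now-empty cork ring look unmoved in the top view. The arm ended well clear of everything, touching nothing.

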